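# Zero the kitchen scale with the tin on it

## Robot

A 6-joint arm with a two-finger parallel gripper is mounted at the origin on a cart in front of the work surface, level with it; the furniture and walls round the work are solid. World frame = base frame: x ahead of the robot, y to its left, z up, the work surface at z = 0. Lengths are in m, angles in degrees, forces in N, time in s.
With the tool pointing down it reaches from about 0.375 to 0.9 m from the base axis. Payload 3.1 kg.
Tool frame: the origin (TCP) lies on the centre line of the jaws, within the pads' length; the fingertips stand 8 mm ahead of it and the grasp point (between the pads) lies 11 mm behind it; z points along the fingers, y is the line along which they close (so a half turn about z gives the same grasp; the last joint's range is limited). The gripper opens to 87 mm and grips with 3 to 60 N. Pads are 19 mm wide; open, the fingers measure 117 mm over their backs; the gripper's body (75 mm by 190 mm) begins 51 mm behind the grasp point.
Start: joints at [-74.685, 30.224, 82.088, -0, 67.689, -10.227], TCP at [0.27, -0.564, 0.231] pointing down, gripper open.
Joint ranges: [-176.69, 176.69], [-43.24, 126.21], [12.49, 139.97], [-82, 262], [0, 151.66], [-163.58, 163.58]. Speed limits (degrees/s): [159.86, 159.86, 180, 180, 180, 180].

## Interface

Orientations are given as a 3x3 rotation matrix whose columns are the frame's x, y, z axes.
In Python, from rig import * gives the robot as it stands.
- The arm moves only by the tool step_arm, never from a script. Its argument "targets" is a list of rows, each a list of 5 numbers: the opening, from -1 (shut) to 1 (fully open), then the shift along the world's x, y, z normalised to -1 to 1, where 1 is 0.25 m, then the turn about the world's z normalised to -1 to 1, where 1 is 180 degrees. In form: [[fingers, x, y, z, turn], ...]. A call has 1 to 20 rows; each row is the pose to reach, as a shift and turn from the pose commanded when the call began, turning the shorter way round; what a row does not reach only later rows make up. A row lasts 1/10 s, in which the tool goes at most 50 mm and 8.59 degrees, less where a joint would pass 70% of its speed; a pose out of reach is approached as far as the arm can. A call with a number of a shift or a turn outside -1 to 1 is refused whole. A call with a gripper value outside its range is refused whole. The fingers move at their own pace and stop on an object; the grip force is fixed at half the most. Time passes only in rows, so rows that repeat a pose let the fingers close. It gives the time, the measured TCP pose, the force, the opening and the grip force at its end, in the units of the state.
- read_state(): the state, without advancing time (a new reading comes with each control period).
- capture(name): name is "scene" or "top" or "wrist"; returns a dict with "color" (480x640x3 uint8, red, green, blue), "mtx" (3x3 intrinsics, pixels), "pose" (4x4, takes a point from camera to world coordinates). Camera axes: x right, y down, z forward; pixel columns grow to the right and rows downward; lengths in m; the calibration is good to about 2 mm. The wrist camera is an equidistant fisheye: a pixel r from the principal point sees the ray r / f radians off the axis. A picture is of the moment at which its call begins. There is no depth.
- hand_in(): hands the job in; it is judged then, once.
The state is a dict: "time_s": time; "joint_positions": joint angles; "qvel": joint speeds; "tau": joint torques, N m; "position": TCP position; "tcp_rot": TCP orientation; "force": force on the tool from outside, world axes, zero at the start; "moment": the same for the moment, N m; "opening": opening from 0.0 (shut) to 1.0 (fully open); "grasp_force": force on a finger pad.
Only numpy, scipy, OpenCV 4.12 (cv2) and the standard library are available. Lean on these libraries where they do the work, as an engineer would, in place of code of your own. Each camera call takes 0.05 s, during which the arm holds its last target. There are 200 camera calls.

## Task

Zero the kitchen scale under the tin with light touches of the fingertips: first push the round key in until it stays down, then tap the top of the tin so that the weighing plate under it visibly dips and let it come back up, and last push the long bar-shaped key in until it stays down. Touch each lightly and in that order, do not push the square key, do not lift the tin or push it aside, and leave everything else standing where it is.

Things in the scene. Friction and masses are not known exactly. Their poses are not given: they have to be found in the camera images.
- scale: white kitchen scale, 240 (x) by 190 (y) by 34 mm high, fixed on the black glass range top (z = 0). Origin: centre of its underside; x from the key side to the plate side, z up. Three grey keys in a row at its front, at x = -83 mm and y = -60, 0, +60 mm; a small display behind them; the round weighing plate centred at x = +47 mm.
- round_top (a point): the round key, a grey disc 30 mm across. Out, its top is 16 mm above the housing (z = 50 mm); it goes 9 mm down to a stop and stays where pushed (2.5 N moves it); there its sprung cap gives 4 mm more (4 to 10 N). It may be at any of the three places in the row. Origin: centre of its top face; axes as the scale's.
- square_top (a point): the square key, grey, 26 x 26 mm, not to be pushed. Out, its top is 16 mm above the housing (z = 50 mm); it goes 9 mm down to a stop and stays where pushed (2.5 N moves it); there its sprung cap gives 4 mm more (4 to 10 N). It may be at any of the three places in the row. Origin: centre of its top face; axes as the scale's.
- bar_top (a point): the long bar-shaped key, grey, 48 mm (its x) by 18 mm (its y). Out, its top is 16 mm above the housing (z = 50 mm); it goes 9 mm down to a stop and stays where pushed (2.5 N moves it); there its sprung cap gives 4 mm more (4 to 10 N). It may be at any of the three places in the row. Origin: centre of its top face; axes as the scale's.
- round_key (a joint): how far the round key is pushed in, m: 0 fully out, 0.009 at its stop; it counts as in beyond 0.005
- square_key (a joint): how far the square key is pushed in, m: 0 fully out, 0.009 at its stop; it counts as in beyond 0.005
- bar_key (a joint): how far the bar-shaped key is pushed in, m: 0 fully out, 0.009 at its stop; it counts as in beyond 0.005
- plate (a joint): how far the scale's plate is pressed down, m: 0 to 0.001 with only the tin on it, 0.010 at its stop; it is sprung (about 0.7 N per mm) and rises again when let go. Beyond 0.003 it counts as tapped; on top of the tin that takes 1.5 to 3.5 N.
- plate_top (a point): centre of the top face of the round steel weighing plate, 132 mm across, 53 mm above the range top when up
- tin: low round food tin with a flat gold lid, 75 mm across and 58 mm high, 0.18 to 0.36 kg, standing loose on the weighing plate near its middle. Origin: centre of its underside; z up. Its lid is 111 mm above the range top.
- mug: green mug, 86 mm across and 96 mm high, loose bystander; origin at its foot
- spice_pot: spice jar with a white lid, 47 mm across and 98 mm high, loose bystander; origin at its foot
- canister: blue-green canister with a wooden lid, 87 mm across and 120 mm high, loose bystander behind the scale; origin at its foot
- tape: roll of tape, 98 mm across and 25 mm high, lying flat, loose bystander; origin at its underside
- spoon: spoon with a red handle, 190 x 38 x 14 mm, loose bystander; origin at the centre of its underside
- brush: purple brush, 30 x 86 x 22 mm, loose bystander; origin at the centre of its underside
- round_slot: the thin black rim round the round key, fixed on top of the scale's housing; origin on the housing's top under the key's middle (34 mm above the range top)
- square_slot: the thin black rim round the square key, fixed on top of the scale's housing; origin on the housing's top under the key's middle (34 mm above the range top)
- bar_slot: the thin black rim round the bar-shaped key, fixed on top of the scale's housing; origin on the housing's top under the key's middle (34 mm above the range top)
Things that resemble listed ones, but are neither listed nor needed, are in the scene too. What is shaped like the tin but blue or purple is not meant.

How it is judged:
By the outcome, as a careful person would: the job done as asked, in the order asked, and still so for the second after the job is handed in, with the robot touching nothing.
It also fails if it takes over 51 s, if anything falls off the work surface, if the arm or the gripper's body presses on something with over 40 N, if the wrist force passes 120 N, or if a joint passes its speed limit or range.

## Working session

There is one attempt and no reset: what is moved stays moved. The work goes in short steps, Python scripts to look and compute and a tool call to move; the robot and the scene stay as the last step left them, time stands still between calls to the robot, and variables do not carry over. Pictures are saved under pics/ and viewed, at most 10 in all, crops included, and the job is handed in when it is done.

Besides the shell and the picture viewer there is one more tool, called after ">>>" as name(argument=value, ...) on one line, values as JSON. step_arm: Moves the arm, as the interface text tells. Scaled input: -1 to 1 covers 0.25 m each way for a shift and 180 degrees each way for a turn. Its arguments: {"type":"object","properties":{"targets":{"type":"array","items":{"type":"array","items":{"type":"number"}}}},"required":["targets"]}

```bash
mkdir -p pics
python3 - <<'E'
from rig import *
import cv2,numpy as np,pickle
d={}
for n in ["scene","top"]:
    c=capture(n); d[n]=c; cv2.imwrite(f"pics/{n}0.png",c["color"][:,:,::-1]); print(n,c["mtx"],c["pose"].round(3))
pickle.dump(d,open("c0.pkl","wb"))
s=read_state(); print(s["time_s"],s["position"],s["tcp_rot"],s["force"],s["opening"])
E
```

```text
scene [[557.67784891   0.         320.75063017]
 [  0.         557.67784891 237.43374231]
 [  0.           0.           1.        ]] [[-0.599 -0.587  0.545 -0.091]
 [-0.801  0.429 -0.417  0.501]
 [ 0.011 -0.686 -0.727  1.047]
 [ 0.     0.     0.     1.   ]]
top [[513.7686121    0.         316.08754848]
 [  0.         513.7686121  233.41682923]
 [  0.           0.           1.        ]] [[ 0.006 -0.993  0.121  0.5  ]
 [-1.    -0.007 -0.003 -0.044]
 [ 0.004 -0.121 -0.993  1.122]
 [ 0.     0.     0.     1.   ]]
0.1 [ 0.26931263 -0.56327338  0.22964142] [[ 9.02280519e-01  4.31149106e-01 -5.59570553e-04]
 [ 4.31149349e-01 -9.02278539e-01  1.91750500e-03]
 [ 3.21842065e-04 -1.97138588e-03 -9.99998005e-01]] [ 0.94241018 -0.53409191 -0.30826236] 0.9993415505033963
```

View pics/top0.png

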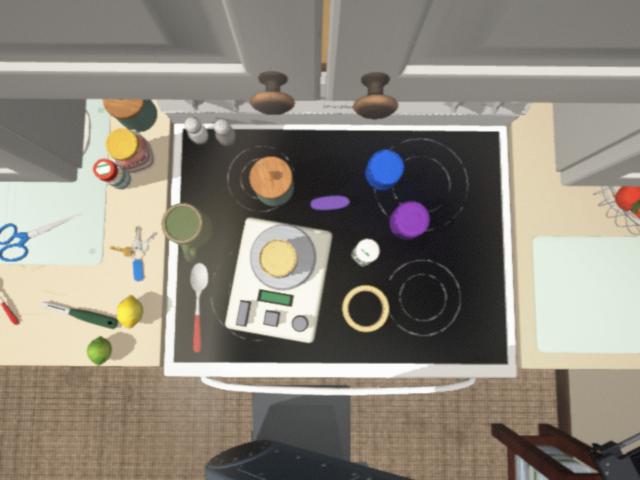

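View pics/scene0.png

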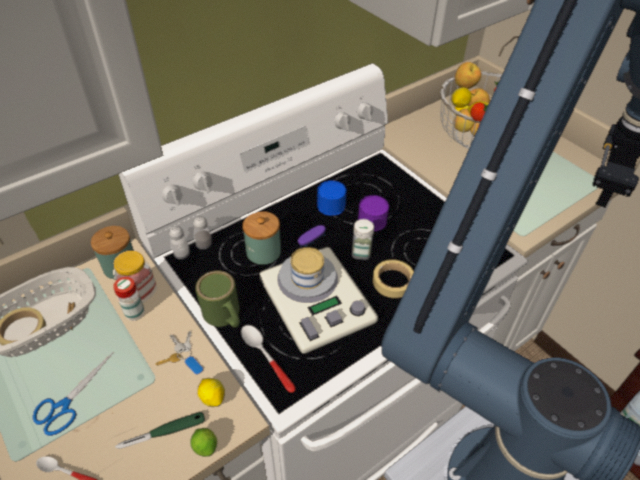

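The top view shows the bar key at (243,313), the square at (271,318), the round at (300,323) and the gold tin lid at (278,258). In the scene view they are at about (309,327), (334,317), (357,308) and (308,257). Next I'll segment them and triangulate.

```bash
cat > h.py <<'E'
import cv2,numpy as np
def ray(c,uv):
    d=np.linalg.inv(c["mtx"])@[uv[0],uv[1],1]; d=c["pose"][:3,:3]@d
    return c["pose"][:3,3],d/np.linalg.norm(d)
def plane(c,uv,z):
    o,d=ray(c,uv); return o+d*(z-o[2])/d[2]
def tri(c1,u1,c2,u2):
    a,d=ray(c1,u1); b,e=ray(c2,u2)
    s=np.linalg.lstsq(np.c_[d,-e],b-a,rcond=None)[0]
    p,q=a+s[0]*d,b+s[1]*e; return (p+q)/2,np.linalg.norm(p-q)
def blob(m,uv):
    n,l,st,ce=cv2.connectedComponentsWithStats(m.astype(np.uint8))
    k=min((i for i in range(1,n) if st[i,4]>15),key=lambda i:np.hypot(*(ce[i]-uv)))
    return ce[k],st[k]
E
python3 - <<'E'
import pickle
from h import *
d=pickle.load(open("c0.pkl","rb"))
for n,pts in {"top":[(243,313),(271,318),(300,323),(278,258)],"scene":[(309,327),(334,317),(357,308),(308,257)]}.items():
    im=d[n]["color"]; hsv=cv2.cvtColor(im,cv2.COLOR_RGB2HSV)
    for p in pts:
        print(n,p,hsv[p[1],p[0]],[int(v) for v in hsv[p[1]-14:p[1]+15:2,p[0],2]])
    x0,y0,x1,y1=(215,205,345,350) if n=="top" else (250,235,390,355)
    cv2.imwrite(f"pics/{n}z.png",cv2.resize(im[y0:y1,x0:x1,::-1],None,fx=4,fy=4,interpolation=cv2.INTER_NEAREST))
a,b=(cv2.imread(f"pics/{n}z.png") for n in("top","scene"))
h=max(a.shape[0],b.shape[0]); o=np.zeros((h,a.shape[1]+b.shape[1],3),np.uint8); o[:a.shape[0],:a.shape[1]]=a;o[:b.shape[0],a.shape[1]:]=b
cv2.imwrite("pics/z.png",cv2.resize(o,(800,int(800*h/o.shape[1])),interpolation=cv2.INTER_AREA)); print(o.shape)
E
```

```text
top (243, 313) [138   8 170] [238, 107, 166, 169, 170, 171, 169, 170, 171, 172, 168, 168, 162, 130, 239]
top (271, 318) [135   9 173] [244, 250, 249, 179, 116, 174, 171, 173, 173, 174, 158, 213, 250, 250, 248]
top (300, 323) [138   7 171] [250, 250, 248, 146, 153, 171, 171, 171, 173, 173, 171, 157, 248, 250, 249]
top (278, 258) [ 24  91 241] [236, 239, 238, 238, 238, 239, 239, 241, 240, 241, 241, 239, 240, 240, 241]
scene (309, 327) [156  10 133] [217, 226, 164, 137, 131, 130, 132, 133, 133, 131, 126, 103, 82, 115, 199]
scene (334, 317) [150  12 132] [110, 65, 193, 214, 138, 131, 131, 132, 132, 106, 82, 89, 220, 228, 227]
scene (357, 308) [150  12 131] [228, 227, 226, 180, 130, 130, 133, 131, 130, 105, 88, 165, 226, 227, 227]
scene (308, 257) [ 20 121 206] [63, 21, 102, 188, 204, 207, 206, 206, 210, 208, 207, 209, 202, 210, 215]
(580, 1080, 3)
```

View pics/z.png

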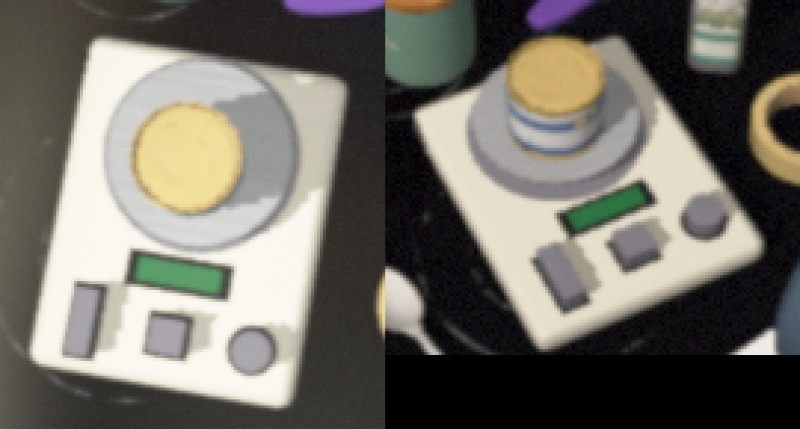

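The zoom confirms the order left to right: bar, square, round, with the tin a little left of the plate's centre. The top faces differ in brightness from their sides, so I can mask the faces alone.

Run:
```python
import pickle
from h import *
d=pickle.load(open("c0.pkl","rb"))
P={"top":[(243,313),(271,318),(300,323),(278,258)],"scene":[(309,326),(333,316),(357,307),(308,256)]}
R={}
for n,pts in P.items():
    im=d[n]["color"]; hsv=cv2.cvtColor(im,cv2.COLOR_RGB2HSV)
    lo,hi=(160,182) if n=="top" else (124,142)
    g=(hsv[...,1]<25)&(hsv[...,2]>lo)&(hsv[...,2]<hi)&(hsv[...,0]>110)
    y=(hsv[...,0]>12)&(hsv[...,0]<32)&(hsv[...,1]>60)&(hsv[...,2]>(215 if n=="top" else 165))
    for k,p in enumerate(pts):
        m=g if k<3 else y
        l=cv2.connectedComponents(m.astype(np.uint8),connectivity=4)[1]
        c=(l==l[p[1],p[0]]).astype(np.uint8); co=max(cv2.findContours(c,0,1)[0],key=cv2.contourArea)
        (cx,cy),wh,a=cv2.minAreaRect(co)
        M=cv2.moments(c,True); R[n,k]=np.array([M["m10"]/M["m00"],M["m01"]/M["m00"]])
        print(n,k,R[n,k].round(1),"rect",round(cx,1),round(cy,1),np.round(wh,1),round(a),int(c.sum()))
for k,nm in enumerate(["bar","sq","round","tin"]):
    z=.111 if k==3 else .05
    print(nm,tri(d["top"],R["top",k],d["scene"],R["scene",k]),plane(d["top"],R["top",k],z).round(4),plane(d["scene"],R["scene",k],z).round(4))
```

```text
top 0 [241.8 313.1] rect 241.8 313.1 [ 6.3 21. ] 11 136
top 1 [270.4 318.2] rect 270.4 318.2 [10.2 10.4] 11 109
top 2 [299.1 323.4] rect 299.0 323.5 [11. 12.] 90 119
top 3 [278.  257.8] rect 278.5 257.5 [33. 35.] 0 932
scene 0 [308.9 326.1] rect 308.9 326.1 [17.5  6.9] 59 122
scene 1 [333.5 315.7] rect 333.4 315.7 [ 8.4 11.3] 68 87
scene 2 [357.5 305.8] rect 357.5 306.0 [ 8. 11.] 90 85
scene 3 [307.4 260.5] rect 307.0 261.0 [24. 30.] 90 613
bar (array([0.46373877, 0.10525612, 0.04885237]), np.float64(0.0008317453432115816)) [0.4641 0.1054 0.05  ] [0.4628 0.1054 0.05  ]
sq (array([0.45384988, 0.04614331, 0.04867693]), np.float64(0.0006163233020486051)) [0.4541 0.0463 0.05  ] [0.4529 0.0465 0.05  ]
round (array([ 0.44367141, -0.01311592,  0.04829924]), np.float64(0.0003279785296522625)) [ 0.4439 -0.013   0.05  ] [ 0.4427 -0.0124  0.05  ]
tin (array([0.57456167, 0.02829341, 0.10748533]), np.float64(0.00019172716423606517)) [0.5744 0.0281 0.111 ] [0.572 0.03  0.111]
```

Measurements agree: 60 mm spacing, heights about 49 mm, tin lid about 108 mm, scale yaw about -9.6°. Now I'll shut the fingers, align them with the scale's axes and move toward the round key.

>>> step_arm(targets=[[-1,0.08,0.25,0,-0.05],[-1,0.16,0.5,0,-0.1],[-1,0.24,0.75,0,-0.14],[-1,0.32,1,0,-0.19],[-1,0.32,1,0,-0.19],[-1,0.32,1,0,-0.19],[-1,0.32,1,0,-0.19],[-1,0.32,1,0,-0.19]])

```text
time_s: 0.9
position: [0.3499, -0.3153, 0.2308]
tcp_rot: [[0.989, -0.15, 0.001], [-0.15, -0.989, -0.002], [0.001, 0.002, -1.0]]
force: [-0.5, -0.3, -0.7]
opening: 0.355
grasp_force: 0.0
```

>>> step_arm(targets=[[-1,0.2,0.5,0,0],[-1,0.32,1,0,0],[-1,0.32,1,0,0],[-1,0.32,1,0,0],[-1,0.32,1,0,0],[-1,0.32,1,0,0],[-1,0.32,1,0,0]])

```text
time_s: 1.6
position: [0.4307, -0.0641, 0.2305]
tcp_rot: [[0.989, -0.148, 0.001], [-0.148, -0.989, -0.001], [0.001, 0.001, -1.0]]
force: [0.9, -0.8, -1.0]
opening: 0.001
grasp_force: 0.0
```

Run:
```python
from rig import *
s=read_state(); print(s["time_s"],s["position"].round(4),s["tcp_rot"].round(3),s["force"].round(2),s["opening"])
print(([.4437,-.0130]-s["position"][:2])/.25)
```

```text
1.6 [ 0.4307 -0.0641  0.2305] [[ 0.989 -0.148  0.001]
 [-0.148 -0.989 -0.001]
 [ 0.001  0.001 -1.   ]] [ 0.88 -0.77 -0.96] 0.001438049205028853
[0.05216315 0.20437956]
```

>>> step_arm(targets=[[-1,0.055,0.204,0,0],[-1,0.055,0.204,0,0],[-1,0.055,0.204,-0.2,0],[-1,0.055,0.204,-0.4,0],[-1,0.055,0.204,-0.55,0],[-1,0.055,0.204,-0.64,0],[-1,0.055,0.204,-0.64,0],[-1,0.055,0.204,-0.64,0],[-1,0.055,0.204,-0.64,0]])

```text
time_s: 2.5
position: [0.4445, -0.0143, 0.0716]
tcp_rot: [[0.988, -0.152, 0.003], [-0.152, -0.988, -0.001], [0.003, 0.001, -1.0]]
force: [0.4, 0.5, 0.7]
opening: 0.005
grasp_force: 0.0
```

Run:
```python
from rig import *
import cv2,numpy as np
c=capture("scene")["color"][235:355,250:400,::-1]; w=capture("wrist")["color"][:,:,::-1]
a=cv2.resize(c,(450,360)); b=cv2.resize(w,(350,262)); o=np.zeros((360,800,3),np.uint8); o[:,:450]=a; o[:262,450:]=b
cv2.imwrite("pics/r1.png",o)
```

```text
(no output)
```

View pics/r1.png

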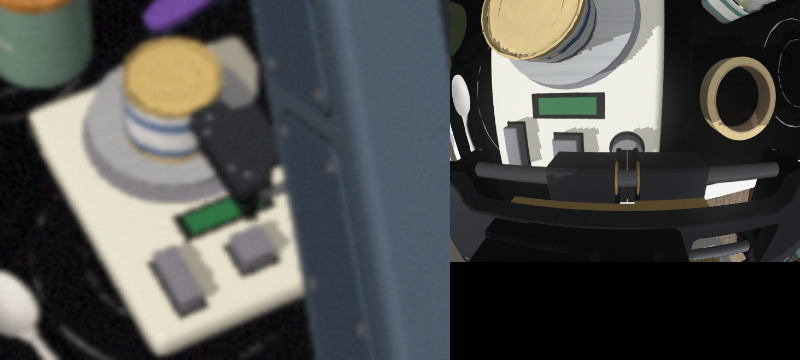

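The wrist view shows the closed fingertips right over the round key (about (627,145) in the composite), well clear of the square key. Now pressing.

>>> step_arm(targets=[[-1,0,0,-0.03,0],[-1,0,0,-0.045,0],[-1,0,0,-0.06,0],[-1,0,0,-0.068,0],[-1,0,0,-0.076,0],[-1,0,0,-0.084,0],[-1,0,0,-0.084,0],[-1,0,0,-0.084,0]])

```text
time_s: 3.4
position: [0.4432, -0.0129, 0.0494]
tcp_rot: [[0.989, -0.151, -0.0], [-0.151, -0.989, 0.0], [-0.0, -0.0, -1.0]]
force: [-0.2, -0.1, 0.4]
opening: 0.002
grasp_force: 0.2
```

>>> step_arm(targets=[[-1,0,0,-0.004,0],[-1,0,0,-0.008,0],[-1,0,0,-0.008,0],[-1,0,0,-0.008,0]])

```text
time_s: 3.8
position: [0.4432, -0.0128, 0.0478]
tcp_rot: [[0.989, -0.151, 0.0], [-0.151, -0.989, -0.0], [0.0, -0.0, -1.0]]
force: [-0.2, 0.1, 6.8]
opening: 0.004
grasp_force: 3.1
```

The force rose to 6.8 N at the stop, so the round key is in. Now up and over to the tin.

>>> step_arm(targets=[[-1,0,0,0.04,0],[-1,0,0,0.2,0],[-1,0,0,0.4,0],[-1,0,0,0.6,0],[-1,0.17,0.05,0.6,0],[-1,0.34,0.11,0.6,0],[-1,0.52,0.166,0.6,0],[-1,0.52,0.166,0.6,0],[-1,0.52,0.166,0.6,0],[-1,0.52,0.166,0.45,0],[-1,0.52,0.166,0.35,0],[-1,0.52,0.166,0.35,0],[-1,0.52,0.166,0.35,0],[-1,0.52,0.166,0.35,0]])

```text
time_s: 5.2
position: [0.5737, 0.0283, 0.1365]
tcp_rot: [[0.989, -0.151, 0.002], [-0.151, -0.989, -0.0], [0.002, 0.0, -1.0]]
force: [0.0, 0.7, 0.3]
opening: 0.005
grasp_force: 0.0
```

Run:
```python
from rig import *
import cv2,numpy as np
c=capture("scene")["color"][220:355,230:400,::-1]; w=capture("wrist")["color"][:,:,::-1]
a=cv2.resize(c,(450,360)); b=cv2.resize(w,(350,262)); o=np.zeros((360,800,3),np.uint8); o[:,:450]=a; o[:262,450:]=b
cv2.imwrite("pics/t1.png",o)
```

```text
(no output)
```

View pics/t1.png

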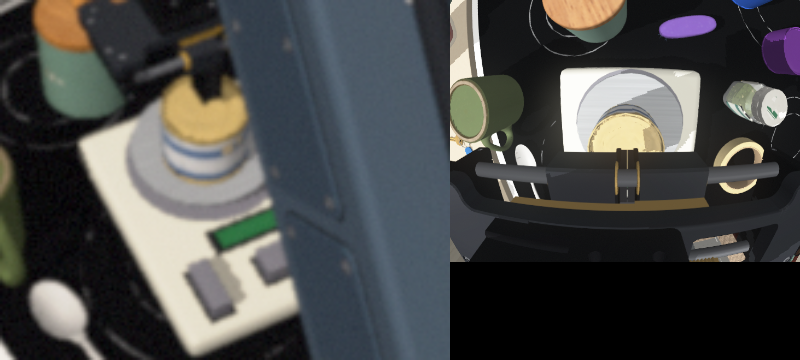

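The fingers are centred over the gold lid. Now a light tap with about 5 mm of dip.

>>> step_arm(targets=[[-1,0,0,-0.04,0],[-1,0,0,-0.06,0],[-1,0,0,-0.07,0],[-1,0,0,-0.08,0],[-1,0,0,-0.088,0],[-1,0,0,-0.088,0],[-1,0,0,-0.088,0]])

```text
time_s: 6.0
position: [0.5729, 0.0287, 0.1133]
tcp_rot: [[0.989, -0.15, -0.001], [-0.15, -0.989, 0.0], [-0.001, 0.0, -1.0]]
force: [-1.4, -0.6, 5.7]
opening: 0.003
grasp_force: 2.5
```

The force and height show about a 6 mm dip. Release, then move over the bar key.

>>> step_arm(targets=[[-1,0,0,0.02,0],[-1,0,0,0.05,0],[-1,0,0,0.2,0],[-1,0,0,0.35,0],[-1,-0.15,0.1,0.35,0],[-1,-0.3,0.2,0.35,0],[-1,-0.44,0.307,0.35,0],[-1,-0.44,0.307,0.35,0],[-1,-0.44,0.307,0.35,0],[-1,-0.44,0.307,0.15,0],[-1,-0.44,0.307,-0.03,0],[-1,-0.44,0.307,-0.16,0],[-1,-0.44,0.307,-0.16,0],[-1,-0.44,0.307,-0.16,0],[-1,-0.44,0.307,-0.16,0]])

```text
time_s: 7.5
position: [0.4654, 0.105, 0.0745]
tcp_rot: [[0.989, -0.151, 0.004], [-0.151, -0.989, -0.0], [0.004, -0.001, -1.0]]
force: [0.2, 0.6, 1.0]
opening: 0.005
grasp_force: 0.0
```

Run:
```python
from rig import *
import cv2,numpy as np
c=capture("scene")["color"][220:355,230:400,::-1]; w=capture("wrist")["color"][:,:,::-1]
a=cv2.resize(c,(450,360)); b=cv2.resize(w,(350,262)); o=np.zeros((360,800,3),np.uint8); o[:,:450]=a; o[:262,450:]=b
cv2.imwrite("pics/b1.png",o)
```

```text
(no output)
```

View pics/b1.png

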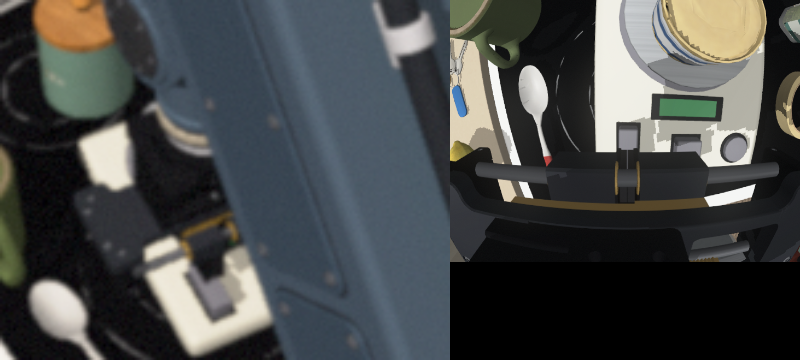

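The closed fingers are over the middle of the bar key, and the wrist view shows the tin upright. Now pressing.

>>> step_arm(targets=[[-1,0,0,-0.035,0],[-1,0,0,-0.055,0],[-1,0,0,-0.07,0],[-1,0,0,-0.078,0],[-1,0,0,-0.086,0],[-1,0,0,-0.094,0],[-1,0,0,-0.098,0],[-1,0,0,-0.098,0],[-1,0,0,-0.098,0]])

```text
time_s: 8.5
position: [0.4635, 0.1054, 0.0488]
tcp_rot: [[0.989, -0.151, 0.001], [-0.151, -0.989, 0.0], [0.001, -0.0, -1.0]]
force: [0.4, 0.7, 5.1]
opening: 0.004
grasp_force: 2.4
```

>>> step_arm(targets=[[-1,0,0,0.04,0],[-1,0,0,0.2,0],[-1,0,0,0.4,0],[-1,0,0,0.6,0],[-1,0,0,0.75,0],[-1,-0.05,-0.2,0.75,0],[-1,-0.05,-0.4,0.75,0],[-1,-0.1,-0.6,0.75,0],[-1,-0.1,-0.8,0.75,0],[-1,-0.1,-1,0.75,0],[-1,-0.1,-1,0.75,0],[-1,-0.1,-1,0.75,0]])

```text
time_s: 9.7
position: [0.4375, -0.1455, 0.236]
tcp_rot: [[0.988, -0.154, -0.001], [-0.154, -0.988, 0.001], [-0.001, -0.001, -1.0]]
force: [-0.3, 0.7, -0.3]
opening: 0.006
grasp_force: 0.0
```

>>> step_arm(targets=[[-1,-0.05,-0.2,0,0],[-1,-0.1,-0.4,0,0],[-1,-0.15,-0.6,0,0],[-1,-0.15,-0.8,0,0],[-1,-0.15,-1,0,0],[-1,-0.15,-1,0,0],[-1,-0.15,-1,0,0],[-1,-0.15,-1,0,0],[-1,-0.15,-1,0,0]])

```text
time_s: 10.6
position: [0.401, -0.3918, 0.2359]
tcp_rot: [[0.989, -0.148, -0.001], [-0.148, -0.989, 0.002], [-0.001, -0.002, -1.0]]
force: [-0.0, 0.4, -0.4]
opening: 0.009
grasp_force: 0.0
```

Run:
```python
from rig import *
import cv2,numpy as np
print(read_state()["time_s"])
t=capture("top")["color"][130:370,150:420,::-1]; c=capture("scene")["color"][170:400,180:420,::-1]
o=np.hstack([cv2.resize(t,(400,400)),cv2.resize(c,(400,400))]); cv2.imwrite("pics/f.png",o)
```

```text
10.6
```

View pics/f.png

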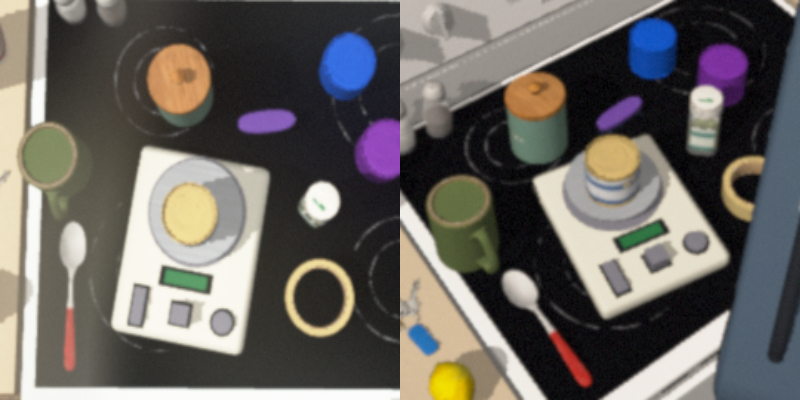

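Both views show the round key (223,320) and bar key (138,305) sitting low with short shadows. The square key still stands out, the tin and its plate are back up, and everything else is in place. Handing in.

```bash
python3 -c "
from rig import *
print(hand_in())"
```

```text
the job is handed in; nothing more can be done
None
```

I pushed the round key in, tapped the tin (plate dipped about 6 mm and came back up), then pushed the bar key in; the square key, the tin and everything else stayed as they were, and the job was handed in at about 11 s of the 51 s allowed.

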